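Loosen the knurled clamp ring and close up the vial lane

ROBOT

A 7-joint arm with a two-finger parallel gripper is mounted at the origin on the work surface. World frame = base frame: x ahead of the robot, y to its left, z up, the work surface at z = 0. Lengths are in m, angles in rad, forces in N, time in s.
With the tool pointing down it reaches from about 0.4 to 0.9 m from the base axis. Payload 5.6 kg.
Tool frame: the origin (TCP) lies on the mounting face of the last link; the fingertips stand 190 mm ahead of it and the grasp point (between the pads) lies 171 mm ahead of it (env.grip_point_offset is the distance from the TCP to the grasp point, in m); z points along the fingers, y is the line along which they close (so a half turn about z gives the same grasp; the last joint's range is limited). The gripper opens to 92 mm and grips with 3 to 60 N. Pads are 20 mm wide; open, the fingers measure 128 mm over their backs; the gripper's body (75 mm by 189 mm) begins 69 mm behind the grasp point.
Start: joints at [1.103, 0.468, -0.012, 1.603, 0.006, 1.071, -0.056], TCP at [0.268, -0.592, 0.405] pointing down, gripper open.
Joint ranges: [-2.53, 2.53], [-0.31, 2.02], [-1.57, 1.55], [0.28, 2.44], [-1.29, 4.43], [0.15, 1.84], [-2.92, 2.92]. Speed limits (rad/s): [2.57, 2.57, 3.14, 3.14, 3.14, 3.14, 3.14].

INTERFACE

Orientations are given as [roll, pitch, yaw] about the fixed x, y, z axes, in that order (R = Rz(yaw) Ry(pitch) Rx(roll)).
In Python, from bench import env gives the robot as it stands.
- The arm moves only by the shell command python3 -m creep 'ROWS' [OPENING] [FORCE]. ROWS is JSON, a list of rows, each an object of numbers: "tx", "ty", "tz": the shift along the tool's x, y, z as a fraction of full scale; "ax", "ay", "az": the turn, a rotation vector about the tool's x, y, z as a fraction of full scale. A call has 1 to 8 rows; each row is the pose to reach, as a shift and turn from the pose commanded when the call began, along the tool's axes at that moment; what a row does not reach only later rows make up. Full scale, the value 1, is 0.15 m for a shift and 90 degrees for a turn. A row lasts 1/8 s, in which the tool goes at most 62.5 mm and 10.7 degrees, less where a joint would pass 70% of its speed; a pose out of reach is approached as far as the arm can. A call with a number of a shift or a turn outside -1 to 1 is refused whole. A call with a gripper value outside its range is refused whole. OPENING is the gripper command: -1 is shut, 1 is fully open, values between are in proportion, set as the call begins (- or left out, the last holds). The fingers move at their own pace and stop on an object; FORCE is the grip in N (left out, the last holds). Time passes only in rows, so rows that repeat a pose let the fingers close. It gives the time, the measured TCP pose, the force, the opening and the grip force at its end, in the units of the state.
- env.observe(): the state, without advancing time (a new reading comes with each control period).
- env.get_image(name): name is "scene" or "top" or "wrist"; returns (picture, depth): 384x512x3 uint8, red, green, blue; 384x512 float32, m along the optical axis (not along the pixel's ray), 0 where there is no reading.
- env.get_calibration(name): a dict with "fx", "fy", "cx", "cy" (pixels), "distortion" ([k1, k2, p1, p2, k3] as OpenCV has them; the pictures are not rectified), "world_from_camera" (4x4, takes a point from camera to world coordinates). Camera axes: x right, y down, z forward; pixel columns grow to the right and rows downward; lengths in m; the calibration is good to about 2 mm. A picture is of the moment at which its call begins: read the wrist's pose just before it. get_calibration takes no time and is no camera call; for the wrist camera it gives the pose at the moment of the call.
- env.finish_job(): hands the job in; it is judged then, once.
Trained networks look in the newest picture that a camera, given by its name, has taken for a name from the list of things; names that differ only in an ending like _2 or _b are one class to them, and where a whole thing is asked for, a point or a joint stands for the part that bears it (a point fixed in the world has none). Each returns a list of dicts, best first, with "p" (0 to 1); they miss things now and then, are a little off and sometimes report something else, mostly with a low value. They report only what shows in the picture. A call takes as long as a camera call.
- env.recognise(label, camera): "at" ([x, y, z] in m, in world coordinates, good to about 4 mm: the middle of the surface that is visible of it).
The state is a dict: "clock": time; "q": joint angles; "joint_vel": joint speeds; "tau": joint torques, N m; "tool_pos": TCP position; "orientation": TCP orientation; "wrist_force": force on the tool from outside, world axes, zero at the start; "torque": the same for the moment, N m; "opening": opening from 0.0 (shut) to 1.0 (fully open); "grasp_force": force on a finger pad.
Only numpy, scipy, OpenCV 4.12 (cv2) and the standard library are available. Lean on these libraries where they do the work, as an engineer would, in place of code of your own. Each camera call takes 0.05 s, during which the arm holds its last target. There are 200 camera calls.

TASK

With the fingertips only, roll the knurled steel ring on top of the vial lane two full turns anticlockwise (seen from above) to loosen it, to within a quarter of a turn. Then push the blue fence block towards the rail, by its broad end face away from the rail, until it meets its stops. The fence must stay put until the ring is loose, and the vials and everything else on the table are to be left where they are: nothing is picked up.

Things in the scene. Friction and masses are not known exactly. Their poses are not given: they have to be found in the camera images.
- lane: the lane fixture, fixed to the table: white base plate, x -110 to 110 mm, y -140 to 175 mm in its own frame, 12 mm thick. Origin: on the table, on the axis of the ring. A fixed aluminium rail runs along x at y 157 to 169 mm, top at z 45 mm. Two dark stop posts for the fence at x +-55 mm, y -75 to -61 mm, tops at z 36 mm. A threaded stud, 14 mm thick, rises on the ring's axis to z 100 mm.
- ring_mid (a point): on the upright axis of the knurled steel ring, at half the height of its rim (64 mm above the table when tight). Rim 24 mm tall (12 mm above and below this point), 88 mm across over its 24 upright half-round ridges, which stand 3 mm proud of an 82 mm body. Apart from stud and vials nothing of the fixture is higher than 46 mm, so fingertips can pass all round the rim.
- ring_dot (a point): a red dot 11 mm wide on top of the ring, 33.5 mm from its axis, for counting turns; it turns with the ring and starts on the lane's -x side. Under the rim is a 44 mm hub, and as the ring is unscrewed a yellow collar shows below the hub.
- ring (a joint): turn of the ring in rad: 0 at the start (tight), growing anticlockwise seen from above, which loosens it; the thread ends at 18.8 (three turns). It rises 3 mm a turn. Friction about 0.06 N m (1.5 N at the rim); it stays where it is left. A fingertip pressed against the rim from outside with a few newtons carries the rim along as it moves round.
- fence (a joint): travel of the fence in m: 0 at the start, growing as it slides along the lane's +y towards the rail; 0.03 when its flange meets the stop posts. It moves against about 2 N of friction and stays where it is left.
- fence_tail (a point): centre of the upright end face of the blue fence block, the face to push; 120 mm wide (along the lane's x), from z 13 to 40 mm. It looks along the lane's -y, moves with the fence and is to be pushed along the lane's +y. The block (90 mm wide, top at z 40 mm) runs from here under the ring to an aluminium bar, whose face is 100 mm from the ring's axis at the start, 130 mm at the stops (top z 45 mm).
- vial_a: a small stoppered amber glass vial, 24 mm across and 46 mm tall, white label, brown cap; origin at the centre of its underside. Stands in the lane against the rail; the fence at its stops leaves it 2 mm.
- vial_b: a small stoppered amber glass vial, 24 mm across and 46 mm tall, white label, brown cap; origin at the centre of its underside. Stands in the lane against the rail, beside the other; the fence at its stops leaves it 2 mm.
- vial_c: a small stoppered amber glass vial, 24 mm across and 46 mm tall, white label, brown cap; origin at the centre of its underside. Stands on the white base plate beside the blue block, on the side away from the robot.
- scanner: a black and grey handheld barcode scanner lying on the table, 175 mm by 62 mm, 45 mm tall; origin under its middle. Leave alone.
- label_roll: a roll of white labels standing flat on the table, 68 mm across, 40 mm tall; origin at the centre of its underside. Leave alone.
- pen: a black pen 125 mm long lying on the clipboard; origin at its underside. Leave alone.
- tray: a fixed grey tray of 35 vials, 211 mm by 157 mm, 49 mm tall; origin at the centre of its underside. Keep clear.
- clipboard: a fixed clipboard, 230 mm by 170 mm, 8 mm thick (clip 22 mm); origin at the centre of its underside. Keep clear.

How it is judged:
By the outcome, as a careful person would: the job done as asked, in the order asked, and still so for the second after the job is handed in, with the robot touching nothing.
It also fails if it takes over 61 s, if anything falls off the work surface, if the arm or the gripper's body presses on something with over 40 N, if the wrist force passes 120 N, or if a joint passes its speed limit or range.

## Working session

There is one attempt and no reset: what is moved stays moved. The work goes in short steps, Python scripts to look and compute and a shell command to move; the robot and the scene stay as the last step left them, time stands still between calls to the robot, and variables do not carry over. Pictures are saved under pics/ and viewed, at most 10 in all, crops included, and the job is handed in when it is done.

```bash
mkdir -p pics; ls
python3 - <<'E'
from bench import env
import cv2,numpy as np
s=env.observe();print({k:np.round(v,3).tolist() for k,v in s.items()})
for c in ("top","scene"):
    im,d=env.get_image(c);cv2.imwrite(f"pics/{c}0.png",im[:,:,::-1])
    np.save(f"pics/{c}d.npy",d)
    for l in ("ring_mid","ring_dot","fence_tail","lane","vial_a","vial_c","scanner","label_roll","tray","clipboard"):
        print(c,l,[(np.round(r["at"],3).tolist(),round(r["p"],2)) for r in env.recognise(l,c)][:4])
    k=env.get_calibration(c);print({a:np.round(b,3).tolist() for a,b in k.items()})
print(env.observe()["clock"],env.grip_point_offset)
E
```

```text
pics
{'clock': 0.0, 'q': [1.103, 0.468, -0.012, 1.604, 0.006, 1.071, -0.056], 'joint_vel': [-0.0, -0.001, 0.001, -0.001, 0.0, -0.001, -0.001], 'tau': [-0.0, -52.057, -0.013, -24.375, -0.057, 0.017, 0.0], 'tool_pos': [0.268, -0.592, 0.404], 'orientation': [-3.14, 0.0, 0.425], 'wrist_force': [-0.107, -0.336, 0.028], 'torque': [0.014, -0.049, -0.006], 'grasp_force': 0.0, 'opening': 1.0}
top ring_mid [([0.515, -0.008, 0.075], 0.67)]
top ring_dot [([0.516, -0.011, 0.075], 0.83)]
top fence_tail [([0.514, -0.05, 0.041], 0.91)]
top lane [([0.509, 0.004, 0.011], 0.74)]
top vial_a [([0.536, 0.128, 0.057], 0.63)]
top vial_c [([0.536, 0.128, 0.057], 0.63)]
top scanner [([0.705, -0.354, 0.035], 0.82)]
top label_roll [([0.553, 0.373, 0.04], 0.78)]
top tray [([0.469, 0.569, 0.034], 0.77), ([0.702, -0.351, 0.032], 0.66)]
top clipboard []
{'fx': 435.893, 'fy': 435.893, 'cx': 258.17, 'cy': 186.542, 'distortion': [-0.113, 0.0, 0.0, 0.0, 0.0], 'world_from_camera': [[0.006, -0.999, 0.037, 0.494], [-1.0, -0.006, 0.001, 0.024], [-0.001, -0.037, -0.999, 1.395], [0.0, 0.0, 0.0, 1.0]]}
scene ring_mid [([0.526
[... 217 characters left out ...]
6, 0.129, 0.042], 0.42), ([0.549, 0.133, 0.045], 0.39)]
scene vial_c [([0.613, -0.095, 0.042], 0.48), ([0.436, 0.129, 0.042], 0.42), ([0.549, 0.133, 0.045], 0.39)]
scene scanner [([0.717, -0.358, 0.038], 0.66), ([0.526, -0.013, 0.077], 0.27)]
scene label_roll [([0.534, -0.038, 0.04], 0.6), ([0.572, 0.368, 0.041], 0.57)]
scene tray [([0.494, 0.556, 0.037], 0.65)]
scene clipboard [([0.453, -0.476, 0.006], 0.62), ([0.495, 0.559, 0.039], 0.35)]
{'fx': 386.777, 'fy': 386.777, 'cx': 253.434, 'cy': 191.363, 'distortion': [-0.114, 0.0, 0.0, 0.0, 0.0], 'world_from_camera': [[0.408, 0.713, -0.57, 1.229], [0.913, -0.321, 0.251, -0.253], [-0.004, -0.623, -0.782, 1.034], [0.0, 0.0, 0.0, 1.0]]}
1.1 0.1714
```

View pics/top0.png

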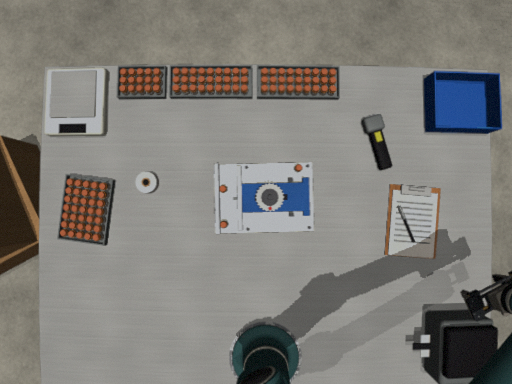

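View pics/scene0.png

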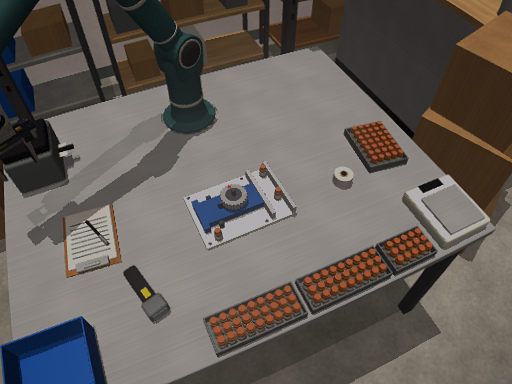

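Both pictures show the lane near the middle. In the top view the ring is at about (270,197) with its dot on the robot's side. The rail and two vials are at columns 218–228, the blue tail faces right at column 309, and vial_c is at (298,168). Next I'll measure the ring centre and lane yaw precisely.

```bash
cat > h.py <<'E'
from bench import env
import cv2,numpy as np
def cloud(c,im,d,k=None):
    k=k or env.get_calibration(c); K=np.array([[k["fx"],0,k["cx"]],[0,k["fy"],k["cy"]],[0,0,1]])
    h,w=d.shape; uv=np.stack(np.meshgrid(np.arange(w),np.arange(h)),-1).reshape(-1,1,2).astype(np.float32)
    n=cv2.undistortPoints(uv,K,np.array(k["distortion"])).reshape(h,w,2)
    P=np.dstack([n*d[...,None],d]); T=np.array(k["world_from_camera"])
    return P@T[:3,:3].T+T[:3,3]
def circle(P):
    (x,y),r=cv2.minEnclosingCircle((P*1000).astype(np.float32)); return round(x,1),round(y,1),round(r,1)
def masks(W,im,near=(0.52,-0.01)):
    f=im.astype(int); r=np.hypot(W[...,0]-near[0],W[...,1]-near[1])
    ring=(W[...,2]>.067)&(W[...,2]<.09)&(r<.06)
    blue=(f[...,2]>f[...,0]+50)&(W[...,2]>.03)&(W[...,2]<.05)&(r<.17)
    red=(f[...,0]>120)&(f[...,1]<70)&(f[...,2]<70)&(r<.05)&(W[...,2]>.06)
    return ring,blue,red
E
python3 - <<'E'
from h import *
for c in ("top","scene"):
    im=cv2.imread(f"pics/{c}0.png")[:,:,::-1]; d=np.load(f"pics/{c}d.npy"); W=cloud(c,im,d)
    a,b,r=masks(W,im)
    print(c,"ring",a.sum(),circle(W[a][:,:2]),np.median(W[a][:,2]),"dot",r.sum(),W[r].mean(0).round(4))
    B=W[b]; print("blue",b.sum(),np.median(B[:,2]).round(4),cv2.minAreaRect((B[:,:2]*1000).astype(np.float32)))
    base=(abs(W[...,2]-.012)<.006)&(im.min(2)>180)&(np.hypot(W[...,0]-.52,W[...,1])<.22)
    print("base",base.sum(),cv2.minAreaRect((W[base][:,:2]*1000).astype(np.float32)))
k=env.get_calibration("wrist");print(np.round(k["world_from_camera"],3),k["fx"])
E
```

```text
top ring 593 (513.2, -9.9, 43.5) 0.0759212618075027 dot 5 [ 0.4819 -0.0035  0.3395]
blue 1262 0.0394 ((511.86114501953125, -28.183929443359375), (115.59598541259766, 208.92922973632812), 1.7712281942367554)
base 299 ((510.3074035644531, 8.841033935546875), (213.05752563476562, 309.0626220703125), 2.1303560733795166)
scene ring 467 (515.7, -8.2, 44.2) 0.07597793949980058 dot 6 [ 0.482  -0.0095  0.0781]
blue 905 0.0398 ((515.3109130859375, -27.73236846923828), (116.80175018310547, 210.18441772460938), 1.7465953826904297)
base 42 ((529.3756103515625, 6.01068115234375), (183.5089111328125, 282.8354797363281), 1.7212508916854858)
[[ 0.412 -0.871 -0.267  0.344]
 [-0.911 -0.393 -0.122 -0.558]
 [ 0.001  0.293 -0.956  0.385]
 [ 0.     0.     0.     1.   ]] 308.9119846869322
```

```bash
python3 -m creep '[{"tx":0.25,"ty":-0.23},{"tx":0.5,"ty":-0.46},{"tx":0.75,"ty":-0.69},{"tx":1,"ty":-0.92},{"tx":1,"ty":-0.92}]' 1 && python3 -m creep '[{"tx":0.25,"ty":-0.23},{"tx":0.5,"ty":-0.46},{"tx":0.75,"ty":-0.69},{"tx":1,"ty":-0.92},{"tx":1,"ty":-0.92}]' && python3 -m creep '[{"tx":0.25,"ty":-0.23},{"tx":0.5,"ty":-0.46},{"tx":0.75,"ty":-0.69},{"tx":1,"ty":-0.92},{"tx":1,"ty":-0.92}]'
python3 -c "
from bench import env
s=env.observe();print(s['q'].round(3) if hasattr(s['q'],'round') else s['q'],s['orientation'],s['clock'])"
```

```text
[ 1.103  0.467 -0.012  1.603  0.006  1.071 -0.056] [-3.14157952e+00  4.66314359e-05  4.24745462e-01] 1.1$[0]: bad value
```

```bash
python3 -m creep '[{"tx":0.25,"ty":-0.23,"tz":0,"ax":0,"ay":0,"az":0},{"tx":0.5,"ty":-0.46,"tz":0,"ax":0,"ay":0,"az":0},{"tx":0.75,"ty":-0.69,"tz":0,"ax":0,"ay":0,"az":0},{"tx":1,"ty":-0.92,"tz":0,"ax":0,"ay":0,"az":0},{"tx":1,"ty":-0.92,"tz":0,"ax":0,"ay":0,"az":0}]' 1
python3 -c "
from bench import env
s=env.observe();print(s['q'],s['orientation'],s['clock'])"
```

```text
clock: 1.72
tool_pos: [0.3498, -0.4012, 0.4051]
orientation: [-3.141, -0.001, 0.432]
wrist_force: [0.2, -0.6, 1.3]
opening: 1.0
grasp_force: 0.0
[ 0.86914523  0.2741599  -0.09248115  1.88620422  0.02847384  0.98242089
 -0.374852  ] [-3.14123067e+00 -1.27440335e-03  4.31648281e-01] 1.725
```

```bash
python3 -m creep '[{"tx":0.25,"ty":-0.23,"tz":0,"ax":0,"ay":0,"az":0},{"tx":0.5,"ty":-0.46,"tz":0,"ax":0,"ay":0,"az":0},{"tx":0.75,"ty":-0.69,"tz":0,"ax":0,"ay":0,"az":0},{"tx":1,"ty":-0.92,"tz":0,"ax":0,"ay":0,"az":0}]' && 
python3 -m creep '[{"tx":0.25,"ty":-0.23,"tz":0,"ax":0,"ay":0,"az":0},{"tx":0.5,"ty":-0.46,"tz":0,"ax":0,"ay":0,"az":0},{"tx":0.75,"ty":-0.69,"tz":0,"ax":0,"ay":0,"az":0},{"tx":1,"ty":-0.92,"tz":0,"ax":0,"ay":0,"az":0},{"tx":1,"ty":-0.92,"tz":0,"ax":0,"ay":0,"az":0}]' 1
python3 -c "
from bench import env
s=env.observe();print(s['q'],s['orientation'],s['clock'])"
```

```text
clock: 2.22
tool_pos: [0.4278, -0.217, 0.405]
orientation: [3.141, -0.0, 0.423]
wrist_force: [0.2, 0.3, -0.4]
opening: 0.997
grasp_force: 0.0
clock: 2.85
tool_pos: [0.5086, -0.0268, 0.4048]
orientation: [-3.141, -0.002, 0.43]
wrist_force: [0.3, -0.1, -1.2]
opening: 0.999
grasp_force: 0.0
[ 0.2909079   0.25802666 -0.35264695  1.92453563  0.1049708   0.97557775
 -1.25040782] [-3.14077702e+00 -1.67717477e-03  4.30248962e-01] 2.85
```

```bash
python3 -m creep '[{"tx":0.085,"ty":-0.09,"tz":0.1,"ax":0,"ay":0,"az":0.11},{"tx":0.085,"ty":-0.09,"tz":0.2,"ax":0,"ay":0,"az":0.22},{"tx":0.085,"ty":-0.09,"tz":0.3,"ax":0,"ay":0,"az":0.33},{"tx":0.085,"ty":-0.09,"tz":0.4,"ax":0,"ay":0,"az":0.44},{"tx":0.085,"ty":-0.09,"tz":0.47,"ax":0,"ay":0,"az":0.55},{"tx":0.085,"ty":-0.09,"tz":0.47,"ax":0,"ay":0,"az":0.66},{"tx":0.085,"ty":-0.09,"tz":0.47,"ax":0,"ay":0,"az":0.66},{"tx":0.085,"ty":-0.09,"tz":0.47,"ax":0,"ay":0,"az":0.66}]'
cat > look.py <<'E'
from h import *
import sys
def look(tag,zr=.076):
    s=env.observe(); print("q7",s['q'][6].round(3) if hasattr(s['q'],'__len__') else 0,"tcp",np.round(s['tool_pos'],4),np.round(s['orientation'],4),"F",np.round(s['wrist_force'],1),"t",s['clock'])
    for c in ("wrist","top","scene"):
        im,d=env.get_image(c); W=cloud(c,im,d); a,b,r=masks(W,im,(.5145,-.009))
        a&=(abs(W[...,2]-zr)<.006)
        cv2.imwrite(f"pics/{c}{tag}.png",im[:,:,::-1])
        if a.sum()>50: print(c,"ring",a.sum(),circle(W[a][:,:2]),np.median(W[a][:,2]).round(4))
        if r.sum()>2:
            m=np.median(W[r],0); print(c," dot",r.sum(),m.round(4),"ang from start deg",np.degrees(np.arctan2(-(m[1]+.009),-(m[0]-.5145))).round(0))
        if b.sum()>50:
            R=cv2.minAreaRect((W[b][:,:2]*1000).astype(np.float32)); print(c," blue",np.round(R[0],1),np.round(R[1],1),round(R[2],2), "ymin",np.percentile(W[b][:,1],1).round(4))
if __name__=="__main__": look(sys.argv[1],float(sys.argv[2]) if len(sys.argv)>2 else .076)
E
python3 look.py 1
```

```text
clock: 3.85
tool_pos: [0.5135, -0.013, 0.3343]
orientation: [3.141, -0.001, -0.611]
wrist_force: [0.5, -0.8, -0.5]
opening: 1.002
grasp_force: 0.0
q7 -2.289 tcp [ 0.5135 -0.013   0.3343] [ 3.1414e+00 -6.0000e-04 -6.1050e-01] F [ 0.5 -0.8 -0.5] t 3.85
wrist ring 7581 (513.7, -9.7, 44.1) 0.0768
wrist  blue [515.  -28.5] [118.6 211.1] 1.47 ymin -0.1329
top  blue [513.2 -28.6] [115.6 208.5] 1.04 ymin -0.133
scene ring 442 (515.7, -8.0, 44.9) 0.0759
scene  blue [516.3 -28.1] [118.2 210.1] 0.83 ymin -0.1323
```

View pics/wrist1.png

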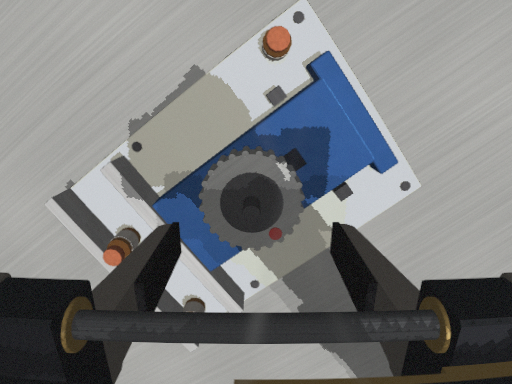

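The wrist picture shows the ring centred at (251,198) with its dot at (275,234). The fingertips are at about (170,228) and (342,228). I'll measure ring and fingertips in the same wrist cloud so that calibration bias cancels.

```bash
sed -i 's/red=.*/red=(f[...,0]>2*f[...,1]+15)\&(f[...,0]>2*f[...,2]+15)\&(r<.046)\&(W[...,2]>.066)\&(W[...,2]<.095)/' h.py
python3 - <<'E'
from h import *
from scipy.spatial.transform import Rotation as Ro
s=env.observe(); im,d=env.get_image("wrist"); W=cloud("wrist",im,d)
R=Ro.from_euler("xyz",s["orientation"]).as_matrix(); T=(W-s["tool_pos"])@R
a,b,r=masks(W,im,(.5145,-.009))
print("ring tool",circle(T[a][:,:2]),"fit", end=" ")
e=cv2.findContours(a.astype(np.uint8),0,1)[0]; e=max(e,key=len)[:,0]; P=T[e[:,1],e[:,0]][:,:2]
from scipy.optimize import least_squares
q=least_squares(lambda p:np.hypot(P[:,0]-p[0],P[:,1]-p[1])-p[2],[0,0,.043],loss="soft_l1",f_scale=.001).x; print(q.round(4))
for sgn in (1,-1):
    m=(sgn*T[...,1]>.03)&(sgn*T[...,1]<.075)&(T[...,2]>.165)&(T[...,2]<.2)&(abs(T[...,0])<.03)
    F=T[m]; print(sgn,len(F),np.percentile(F,[1,50,99],axis=0).round(4).tolist())
print("dot",r.sum(),W[r].mean(0).round(4))
E
```

```text
ring tool (-1.2, -2.2, 44.1) fit [-0.0008 -0.0023  0.0421]
1 775 [[-0.0093, 0.0458, 0.1652], [0.009, 0.0465, 0.1759], [0.0107, 0.0588, 0.1892]]
-1 751 [[-0.0093, -0.0583, 0.1651], [0.0092, -0.0461, 0.1761], [0.0107, -0.0452, 0.1896]]
dot 12 [ 0.4835 -0.0086  0.0778]
```

```bash
python3 -m creep '[{"tx":-0.01,"ty":-0.015,"tz":0.15,"ax":0,"ay":0,"az":0},{"tx":-0.01,"ty":-0.015,"tz":0.3,"ax":0,"ay":0,"az":0},{"tx":-0.01,"ty":-0.015,"tz":0.39,"ax":0,"ay":0,"az":0},{"tx":-0.01,"ty":-0.015,"tz":0.39,"ax":0,"ay":0,"az":0},{"tx":-0.01,"ty":-0.015,"tz":0.39,"ax":0,"ay":0,"az":0}]'
cat > rel.py <<'E'
from h import *
from scipy.spatial.transform import Rotation as Ro
s=env.observe(); im,d=env.get_image("wrist"); W=cloud("wrist",im,d)
R=Ro.from_euler("xyz",s["orientation"]).as_matrix(); T=(W-s["tool_pos"])@R
a,b,r=masks(W,im,(.514,-.0095)); a&=(abs(T[...,1])<.0445)
print("ring tool",circle(T[a][:,:2]),a.sum(),"q7",s["q"][6],"F",np.round(s["wrist_force"],1),np.round(s["tool_pos"],4))
for sgn in (1,-1):
    m=(sgn*T[...,1]>.03)&(sgn*T[...,1]<.075)&(T[...,2]>.165)&(T[...,2]<.186)&(abs(T[...,0])<.03)
    F=T[m]; print(sgn,len(F),np.percentile(F,[1,99],axis=0).round(4).tolist())
if r.sum(): 
    m=np.median(W[r],0); print("dot",r.sum(),m.round(4),"turn mod 360:",np.degrees(np.arctan2(-(m[1]+.0095),-(m[0]-.514))).round(0))
E
python3 rel.py
```

```text
clock: 4.68
tool_pos: [0.5137, -0.0094, 0.2763]
orientation: [-3.141, -0.001, -0.612]
wrist_force: [0.2, -0.3, 0.2]
opening: 1.002
grasp_force: 0.0
ring tool (0.2, 0.3, 44.1) 12255 q7 -2.3179349874011166 F [ 0.2 -0.3  0.2] [ 0.5137 -0.0094  0.2763]
1 694 [[-0.009, 0.0458, 0.1651], [0.0109, 0.059, 0.1858]]
-1 660 [[-0.0091, -0.0583, 0.1651], [0.0108, -0.0452, 0.1857]]
dot 174 [ 0.4808 -0.0108  0.078 ] turn mod 360: 2.0
```

```bash
python3 -m creep '[{"tx":0,"ty":0.001,"tz":0.05,"ax":0,"ay":0,"az":0},{"tx":0,"ty":0.001,"tz":0.1,"ax":0,"ay":0,"az":0},{"tx":0,"ty":0.001,"tz":0.15,"ax":0,"ay":0,"az":0},{"tx":0,"ty":0.001,"tz":0.2,"ax":0,"ay":0,"az":0},{"tx":0,"ty":0.001,"tz":0.2,"ax":0,"ay":0,"az":0}]'
```

```text
clock: 5.35
tool_pos: [0.513, -0.0095, 0.2449]
orientation: [3.141, 0.001, -0.612]
wrist_force: [-0.5, 0.2, 0.5]
opening: 1.002
grasp_force: 0.0
```

```bash
python3 -m creep '[{"tx":0,"ty":0,"tz":0,"ax":0,"ay":0,"az":0},{"tx":0,"ty":0,"tz":0,"ax":0,"ay":0,"az":0},{"tx":0,"ty":0,"tz":0,"ax":0,"ay":0,"az":0},{"tx":0,"ty":0,"tz":0,"ax":0,"ay":0,"az":0},{"tx":0,"ty":0,"tz":0,"ax":0,"ay":0,"az":-0.1},{"tx":0,"ty":0,"tz":0,"ax":0,"ay":0,"az":-0.2},{"tx":0,"ty":0,"tz":0,"ax":0,"ay":0,"az":-0.2}]' 0.8 12; python3 rel.py
```

```text
clock: 6.22
tool_pos: [0.5134, -0.0093, 0.2458]
orientation: [-3.141, -0.0, -0.299]
wrist_force: [0.6, 2.6, -2.8]
opening: 0.942
grasp_force: 12.0
ring tool (0.2, -0.0, 45.6) 17140 q7 -2.071530941900108 F [ 0.6  2.6 -2.8] [ 0.5134 -0.0093  0.2458]
1 2171 [[-0.0256, 0.0302, 0.1656], [0.0278, 0.0564, 0.1847]]
-1 2053 [[-0.0245, -0.0554, 0.1655], [0.0287, -0.0301, 0.1844]]
dot 236 [ 0.4825 -0.021   0.078 ] turn mod 360: 20.0
```

```bash
python3 -m creep '[{"tx":0,"ty":0,"tz":0,"ax":0,"ay":0,"az":-0.11},{"tx":0,"ty":0,"tz":-0.001,"ax":0,"ay":0,"az":-0.22},{"tx":0,"ty":0,"tz":-0.002,"ax":0,"ay":0,"az":-0.33},{"tx":0,"ty":0,"tz":-0.002,"ax":0,"ay":0,"az":-0.44},{"tx":0,"ty":0,"tz":-0.003,"ax":0,"ay":0,"az":-0.55},{"tx":0,"ty":0,"tz":-0.004,"ax":0,"ay":0,"az":-0.66},{"tx":0,"ty":0,"tz":-0.004,"ax":0,"ay":0,"az":-0.77},{"tx":0,"ty":0,"tz":-0.005,"ax":0,"ay":0,"az":-0.88}]'; python3 rel.py
```

```text
clock: 7.28
tool_pos: [0.5135, -0.0095, 0.2465]
orientation: [3.141, -0.0, 1.087]
wrist_force: [0.9, 1.9, -4.6]
opening: 0.951
grasp_force: 12.0
ring tool (0.2, 0.1, 45.5) 17160 q7 -0.9229717252676917 F [ 0.9  1.9 -4.6] [ 0.5135 -0.0095  0.2465]
1 2133 [[-0.0257, 0.0301, 0.1655], [0.0275, 0.056, 0.1845]]
-1 2099 [[-0.0249, -0.0554, 0.1656], [0.028, -0.0301, 0.1844]]
dot 236 [ 0.5192 -0.0423  0.0787] turn mod 360: 99.0
```

```bash
python3 -m creep '[{"tx":0,"ty":0,"tz":0,"ax":0,"ay":0,"az":-0.11},{"tx":0,"ty":0,"tz":-0.001,"ax":0,"ay":0,"az":-0.22},{"tx":0,"ty":0,"tz":-0.002,"ax":0,"ay":0,"az":-0.33},{"tx":0,"ty":0,"tz":-0.002,"ax":0,"ay":0,"az":-0.44},{"tx":0,"ty":0,"tz":-0.003,"ax":0,"ay":0,"az":-0.55},{"tx":0,"ty":0,"tz":-0.004,"ax":0,"ay":0,"az":-0.66},{"tx":0,"ty":0,"tz":-0.004,"ax":0,"ay":0,"az":-0.77},{"tx":0,"ty":0,"tz":-0.005,"ax":0,"ay":0,"az":-0.88}]'; python3 rel.py
```

```text
clock: 8.32
tool_pos: [0.5138, -0.0094, 0.2471]
orientation: [3.14, 0.001, 2.467]
wrist_force: [2.2, 2.7, -3.9]
opening: 0.946
grasp_force: 12.0
ring tool (0.4, 0.0, 45.5) 17192 q7 0.23434842394658423 F [ 2.2  2.7 -3.9] [ 0.5138 -0.0094  0.2471]
1 2038 [[-0.0256, 0.0301, 0.1656], [0.0275, 0.0554, 0.1845]]
-1 2212 [[-0.0255, -0.0561, 0.1655], [0.0281, -0.0301, 0.1847]]
dot 233 [ 0.5469 -0.0104  0.0793] turn mod 360: 178.0
```

```bash
python3 -m creep '[{"tx":0,"ty":0,"tz":0,"ax":0,"ay":0,"az":-0.11},{"tx":0,"ty":0,"tz":-0.001,"ax":0,"ay":0,"az":-0.22},{"tx":0,"ty":0,"tz":-0.002,"ax":0,"ay":0,"az":-0.33},{"tx":0,"ty":0,"tz":-0.002,"ax":0,"ay":0,"az":-0.44},{"tx":0,"ty":0,"tz":-0.003,"ax":0,"ay":0,"az":-0.55},{"tx":0,"ty":0,"tz":-0.004,"ax":0,"ay":0,"az":-0.66},{"tx":0,"ty":0,"tz":-0.004,"ax":0,"ay":0,"az":-0.77},{"tx":0,"ty":0,"tz":-0.005,"ax":0,"ay":0,"az":-0.88}]'; python3 rel.py; python3 -c "
from bench import env
print(env.observe()['q'])"
```

```text
clock: 9.38
tool_pos: [0.5136, -0.0091, 0.2478]
orientation: [3.141, 0.001, -2.435]
wrist_force: [3.0, 3.3, -3.0]
opening: 0.946
grasp_force: 12.0
ring tool (1.1, 0.0, 45.4) 17182 q7 1.434787890840095 F [ 3.   3.3 -3. ] [ 0.5136 -0.0091  0.2478]
1 2029 [[-0.0253, 0.0301, 0.1658], [0.0279, 0.0554, 0.184]]
-1 2225 [[-0.0251, -0.0563, 0.1654], [0.0286, -0.0301, 0.1846]]
dot 232 [0.5208 0.0229 0.0798] turn mod 360: -102.0
[ 0.80226003  0.84802926 -1.1511901   1.99433246  0.96125213  0.98678781
  1.4396976 ]
```

```bash
python3 -m creep '[{"tx":0,"ty":0,"tz":0,"ax":0,"ay":0,"az":0},{"tx":0,"ty":0,"tz":0,"ax":0,"ay":0,"az":0},{"tx":0,"ty":0,"tz":-0.1,"ax":0,"ay":0,"az":0},{"tx":0,"ty":0,"tz":-0.22,"ax":0,"ay":0,"az":0},{"tx":0,"ty":0,"tz":-0.22,"ax":0,"ay":0,"az":0.1},{"tx":0,"ty":0,"tz":-0.22,"ax":0,"ay":0,"az":0.2},{"tx":0,"ty":0,"tz":-0.22,"ax":0,"ay":0,"az":0.3},{"tx":0,"ty":0,"tz":-0.22,"ax":0,"ay":0,"az":0.4}]' 1
python3 -m creep '[{"tx":0,"ty":0,"tz":0,"ax":0,"ay":0,"az":0.11},{"tx":0,"ty":0,"tz":0,"ax":0,"ay":0,"az":0.22},{"tx":0,"ty":0,"tz":0,"ax":0,"ay":0,"az":0.33},{"tx":0,"ty":0,"tz":0,"ax":0,"ay":0,"az":0.44},{"tx":0,"ty":0,"tz":0,"ax":0,"ay":0,"az":0.55},{"tx":0,"ty":0,"tz":0,"ax":0,"ay":0,"az":0.66},{"tx":0,"ty":0,"tz":0,"ax":0,"ay":0,"az":0.77},{"tx":0,"ty":0,"tz":0,"ax":0,"ay":0,"az":0.88}]'
python3 -m creep '[{"tx":0,"ty":0,"tz":0,"ax":0,"ay":0,"az":0.11},{"tx":0,"ty":0,"tz":0,"ax":0,"ay":0,"az":0.22},{"tx":0,"ty":0,"tz":0,"ax":0,"ay":0,"az":0.33},{"tx":0,"ty":0,"tz":0,"ax":0,"ay":0,"az":0.44},{"tx":0,"ty":0,"tz":0,"ax":0,"ay":0,"az":0.55},{"tx":0,"ty":0,"tz":0,"ax":0,"ay":0,"az":0.66},{"tx":0,"ty":0,"tz":0,"ax":0,"ay":0,"az":0.77},{"tx":0,"ty":0,"tz":0,"ax":0,"ay":0,"az":0.88}]'
python3 -c "
from bench import env
print(env.observe()['q'])"; python3 rel.py
```

```text
clock: 10.42
tool_pos: [0.5135, -0.0094, 0.2823]
orientation: [-3.141, 0.001, -3.068]
wrist_force: [0.8, -1.0, -0.4]
opening: 0.998
grasp_force: 0.0
clock: 11.42
tool_pos: [0.5134, -0.0091, 0.2823]
orientation: [3.14, 0.0, 1.832]
wrist_force: [0.4, 0.1, -0.2]
opening: 1.002
grasp_force: 0.0
clock: 12.42
tool_pos: [0.5135, -0.0089, 0.2823]
orientation: [-3.142, -0.002, 0.45]
wrist_force: [-0.1, 0.5, 0.1]
opening: 1.0
grasp_force: 0.0
[ 0.32973943  0.4614885  -0.46105204  2.0061298   0.29813298  0.7371601
 -1.43266477]
ring tool (-0.5, 0.9, 44.2) 11954 q7 -1.4326647727512 F [-0.1  0.5  0.1] [ 0.5135 -0.0089  0.2823]
1 686 [[-0.01, 0.0461, 0.1653], [0.01, 0.0592, 0.1855]]
-1 661 [[-0.0096, -0.0578, 0.1651], [0.0105, -0.045, 0.1857]]
dot 218 [0.5218 0.023  0.08  ] turn mod 360: -104.0
```

```bash
python3 -m creep '[{"tx":0,"ty":0,"tz":0,"ax":0,"ay":0,"az":0.11},{"tx":0,"ty":0,"tz":0,"ax":0,"ay":0,"az":0.22},{"tx":0,"ty":0,"tz":0,"ax":0,"ay":0,"az":0.33},{"tx":0,"ty":0,"tz":0,"ax":0,"ay":0,"az":0.44},{"tx":0,"ty":0,"tz":0,"ax":0,"ay":0,"az":0.55},{"tx":0,"ty":0,"tz":0,"ax":0,"ay":0,"az":0.66},{"tx":0,"ty":0,"tz":0,"ax":0,"ay":0,"az":0.75},{"tx":0,"ty":0,"tz":0,"ax":0,"ay":0,"az":0.75}]'; python3 rel.py
```

```text
clock: 13.48
tool_pos: [0.5134, -0.0089, 0.2817]
orientation: [-3.141, -0.0, -0.718]
wrist_force: [0.5, 0.2, -0.6]
opening: 1.002
grasp_force: 0.0
ring tool (0.8, 0.9, 44.1) 12041 q7 -2.44041251100245 F [ 0.5  0.2 -0.6] [ 0.5134 -0.0089  0.2817]
1 693 [[-0.0093, 0.0459, 0.1652], [0.0109, 0.0589, 0.1858]]
-1 659 [[-0.0091, -0.0583, 0.1652], [0.0108, -0.0451, 0.1856]]
dot 185 [0.5212 0.0226 0.0797] turn mod 360: -103.0
```

```bash
python3 -m creep '[{"tx":0,"ty":0.004,"tz":0.06,"ax":0,"ay":0,"az":0},{"tx":0,"ty":0.004,"tz":0.12,"ax":0,"ay":0,"az":0},{"tx":0,"ty":0.004,"tz":0.17,"ax":0,"ay":0,"az":0},{"tx":0,"ty":0.004,"tz":0.22,"ax":0,"ay":0,"az":0},{"tx":0,"ty":0.004,"tz":0.22,"ax":0,"ay":0,"az":0}]'
```

```text
clock: 14.15
tool_pos: [0.5126, -0.0099, 0.2471]
orientation: [3.141, 0.001, -0.722]
wrist_force: [0.3, -0.5, 0.2]
opening: 0.999
grasp_force: 0.0
```

```bash
python3 -m creep '[{"tx":0,"ty":0,"tz":0,"ax":0,"ay":0,"az":0},{"tx":0,"ty":0,"tz":0,"ax":0,"ay":0,"az":0},{"tx":0,"ty":0,"tz":0,"ax":0,"ay":0,"az":0},{"tx":0,"ty":0,"tz":0,"ax":0,"ay":0,"az":0},{"tx":0,"ty":0,"tz":0,"ax":0,"ay":0,"az":-0.11},{"tx":0,"ty":0,"tz":0,"ax":0,"ay":0,"az":-0.22},{"tx":0,"ty":0,"tz":-0.001,"ax":0,"ay":0,"az":-0.33},{"tx":0,"ty":0,"tz":-0.002,"ax":0,"ay":0,"az":-0.44}]' 0.8 12; python3 rel.py
```

```text
clock: 15.15
tool_pos: [0.5132, -0.0095, 0.2483]
orientation: [-3.141, -0.001, -0.025]
wrist_force: [3.5, 3.2, -7.6]
opening: 0.948
grasp_force: 12.0
ring tool (0.6, 0.1, 45.5) 17224 q7 -1.8800244072927275 F [ 3.5  3.2 -7.6] [ 0.5132 -0.0095  0.2483]
1 2117 [[-0.0239, 0.0301, 0.1654], [0.0276, 0.0564, 0.185]]
-1 2047 [[-0.0267, -0.0552, 0.1654], [0.0249, -0.0301, 0.1846]]
dot 253 [0.4986 0.02   0.0801] turn mod 360: -62.0
```

```bash
python3 -m creep '[{"tx":0,"ty":0,"tz":0,"ax":0,"ay":0,"az":-0.11},{"tx":0,"ty":0,"tz":-0.001,"ax":0,"ay":0,"az":-0.22},{"tx":0,"ty":0,"tz":-0.002,"ax":0,"ay":0,"az":-0.33},{"tx":0,"ty":0,"tz":-0.002,"ax":0,"ay":0,"az":-0.44},{"tx":0,"ty":0,"tz":-0.003,"ax":0,"ay":0,"az":-0.55},{"tx":0,"ty":0,"tz":-0.004,"ax":0,"ay":0,"az":-0.66},{"tx":0,"ty":0,"tz":-0.004,"ax":0,"ay":0,"az":-0.77},{"tx":0,"ty":0,"tz":-0.005,"ax":0,"ay":0,"az":-0.88}]'; python3 rel.py
```

```text
clock: 16.2
tool_pos: [0.5133, -0.0097, 0.249]
orientation: [3.14, -0.001, 1.357]
wrist_force: [2.9, 3.8, -8.7]
opening: 0.949
grasp_force: 12.0
ring tool (-0.0, 0.0, 45.5) 17262 q7 -0.7293654379975711 F [ 2.9  3.8 -8.7] [ 0.5133 -0.0097  0.249 ]
1 2071 [[-0.0237, 0.0301, 0.1655], [0.0276, 0.056, 0.1846]]
-1 2072 [[-0.0264, -0.0553, 0.1657], [0.0248, -0.0301, 0.1845]]
dot 254 [ 0.4818 -0.019   0.0809] turn mod 360: 16.0
```

```bash
python3 -m creep '[{"tx":0,"ty":0,"tz":0,"ax":0,"ay":0,"az":-0.11},{"tx":0,"ty":0,"tz":-0.001,"ax":0,"ay":0,"az":-0.22},{"tx":0,"ty":0,"tz":-0.002,"ax":0,"ay":0,"az":-0.33},{"tx":0,"ty":0,"tz":-0.002,"ax":0,"ay":0,"az":-0.44},{"tx":0,"ty":0,"tz":-0.003,"ax":0,"ay":0,"az":-0.55},{"tx":0,"ty":0,"tz":-0.004,"ax":0,"ay":0,"az":-0.66},{"tx":0,"ty":0,"tz":-0.004,"ax":0,"ay":0,"az":-0.77},{"tx":0,"ty":0,"tz":-0.005,"ax":0,"ay":0,"az":-0.88}]'; python3 rel.py; python3 -c "
from bench import env
print(env.observe()['q'])"
```

```text
clock: 17.25
tool_pos: [0.5134, -0.0096, 0.2497]
orientation: [3.139, 0.001, 2.739]
wrist_force: [4.4, 4.1, -8.5]
opening: 0.951
grasp_force: 12.0
ring tool (-0.1, 0.0, 45.5) 17167 q7 0.4403537450410994 F [ 4.4  4.1 -8.5] [ 0.5134 -0.0096  0.2497]
1 1975 [[-0.0233, 0.0301, 0.1656], [0.0273, 0.0554, 0.1846]]
-1 2172 [[-0.0272, -0.0561, 0.1657], [0.0256, -0.0301, 0.1849]]
dot 254 [ 0.5169 -0.0427  0.0817] turn mod 360: 95.0
[ 0.71090393  0.72484891 -0.98693088  1.99927115  0.8071567   0.86846244
  0.44542504]
```

```bash
python3 -m creep '[{"tx":0,"ty":0,"tz":0,"ax":0,"ay":0,"az":-0.11},{"tx":0,"ty":0,"tz":-0.001,"ax":0,"ay":0,"az":-0.22},{"tx":0,"ty":0,"tz":-0.002,"ax":0,"ay":0,"az":-0.33},{"tx":0,"ty":0,"tz":-0.002,"ax":0,"ay":0,"az":-0.44},{"tx":0,"ty":0,"tz":-0.003,"ax":0,"ay":0,"az":-0.55},{"tx":0,"ty":0,"tz":-0.004,"ax":0,"ay":0,"az":-0.66},{"tx":0,"ty":0,"tz":-0.004,"ax":0,"ay":0,"az":-0.77},{"tx":0,"ty":0,"tz":-0.005,"ax":0,"ay":0,"az":-0.88}]'; python3 rel.py
python3 -m creep '[{"tx":0,"ty":0,"tz":0,"ax":0,"ay":0,"az":0},{"tx":0,"ty":0,"tz":0,"ax":0,"ay":0,"az":0},{"tx":0,"ty":0,"tz":-0.1,"ax":0,"ay":0,"az":0},{"tx":0,"ty":0,"tz":-0.22,"ax":0,"ay":0,"az":0},{"tx":0,"ty":0,"tz":-0.22,"ax":0,"ay":0,"az":0.1},{"tx":0,"ty":0,"tz":-0.22,"ax":0,"ay":0,"az":0.2},{"tx":0,"ty":0,"tz":-0.22,"ax":0,"ay":0,"az":0.3},{"tx":0,"ty":0,"tz":-0.22,"ax":0,"ay":0,"az":0.4}]' 1
python3 -m creep '[{"tx":0,"ty":0,"tz":0,"ax":0,"ay":0,"az":0.11},{"tx":0,"ty":0,"tz":0,"ax":0,"ay":0,"az":0.22},{"tx":0,"ty":0,"tz":0,"ax":0,"ay":0,"az":0.33},{"tx":0,"ty":0,"tz":0,"ax":0,"ay":0,"az":0.44},{"tx":0,"ty":0,"tz":0,"ax":0,"ay":0,"az":0.55},{"tx":0,"ty":0,"tz":0,"ax":0,"ay":0,"az":0.66},{"tx":0,"ty":0,"tz":0,"ax":0,"ay":0,"az":0.77},{"tx":0,"ty":0,"tz":0,"ax":0,"ay":0,"az":0.88}]'
python3 -m creep '[{"tx":0,"ty":0,"tz":0,"ax":0,"ay":0,"az":0.11},{"tx":0,"ty":0,"tz":0,"ax":0,"ay":0,"az":0.22},{"tx":0,"ty":0,"tz":0,"ax":0,"ay":0,"az":0.33},{"tx":0,"ty":0,"tz":0,"ax":0,"ay":0,"az":0.44},{"tx":0,"ty":0,"tz":0,"ax":0,"ay":0,"az":0.55},{"tx":0,"ty":0,"tz":0,"ax":0,"ay":0,"az":0.66},{"tx":0,"ty":0,"tz":0,"ax":0,"ay":0,"az":0.7},{"tx":0,"ty":0,"tz":0,"ax":0,"ay":0,"az":0.7}]'; python3 rel.py
```

```text
clock: 18.3
tool_pos: [0.5133, -0.0095, 0.2503]
orientation: [-3.142, 0.003, -2.162]
wrist_force: [4.4, 5.8, -6.1]
opening: 0.951
grasp_force: 12.0
ring tool (0.3, 0.1, 45.7) 17177 q7 1.66305095228516 F [ 4.4  5.8 -6.1] [ 0.5133 -0.0095  0.2503]
1 1985 [[-0.0228, 0.0301, 0.1653], [0.027, 0.0555, 0.1847]]
-1 2174 [[-0.0271, -0.0561, 0.1656], [0.0256, -0.0301, 0.1846]]
dot 252 [ 0.5468 -0.0129  0.0821] turn mod 360: 174.0
clock: 19.35
tool_pos: [0.5131, -0.0098, 0.2849]
orientation: [-3.141, 0.001, -2.801]
wrist_force: [0.2, -0.0, 0.8]
opening: 1.003
grasp_force: 0.0
clock: 20.35
tool_pos: [0.513, -0.0095, 0.2849]
orientation: [3.14, 0.001, 2.1]
wrist_force: [0.4, -0.2, -0.3]
opening: 0.996
grasp_force: 0.0
clock: 21.35
tool_pos: [0.513, -0.0094, 0.2847]
orientation: [3.14, -0.001, 1.007]
wrist_force: [-0.1, -0.1, 0.2]
opening: 1.002
grasp_force: 0.0
ring tool (-0.1, 0.4, 44.1) 12065 q7 -0.9814768257318214 F [-0.1 -0.1  0.2] [ 0.513  -0.0094  0.2847]
1 695 [[-0.0101, 0.0459, 0.1652], [0.0098, 0.059, 0.1857]]
-1 663 [[-0.0101, -0.0584, 0.1651], [0.0099, -0.0452, 0.1857]]
dot 186 [ 0.5474 -0.0128  0.0821] turn mod 360: 174.0
```

```bash
python3 -m creep '[{"tx":0,"ty":0.001,"tz":0.06,"ax":0,"ay":0,"az":0},{"tx":0,"ty":0.001,"tz":0.12,"ax":0,"ay":0,"az":0},{"tx":0,"ty":0.001,"tz":0.17,"ax":0,"ay":0,"az":0},{"tx":0,"ty":0.001,"tz":0.225,"ax":0,"ay":0,"az":0},{"tx":0,"ty":0.001,"tz":0.225,"ax":0,"ay":0,"az":0}]'
```

```text
clock: 22.02
tool_pos: [0.5127, -0.01, 0.2488]
orientation: [-3.14, 0.001, 1.006]
wrist_force: [0.7, 0.6, 0.3]
opening: 1.001
grasp_force: 0.0
```

```bash
python3 -m creep '[{"tx":0,"ty":0,"tz":0,"ax":0,"ay":0,"az":0},{"tx":0,"ty":0,"tz":0,"ax":0,"ay":0,"az":0},{"tx":0,"ty":0,"tz":0,"ax":0,"ay":0,"az":0},{"tx":0,"ty":0,"tz":0,"ax":0,"ay":0,"az":0},{"tx":0,"ty":0,"tz":0,"ax":0,"ay":0,"az":-0.11},{"tx":0,"ty":0,"tz":0,"ax":0,"ay":0,"az":-0.22},{"tx":0,"ty":0,"tz":-0.001,"ax":0,"ay":0,"az":-0.33},{"tx":0,"ty":0,"tz":-0.002,"ax":0,"ay":0,"az":-0.44}]' 0.8 12; python3 rel.py
python3 -m creep '[{"tx":0,"ty":0,"tz":0,"ax":0,"ay":0,"az":-0.11},{"tx":0,"ty":0,"tz":-0.001,"ax":0,"ay":0,"az":-0.22},{"tx":0,"ty":0,"tz":-0.002,"ax":0,"ay":0,"az":-0.33},{"tx":0,"ty":0,"tz":-0.002,"ax":0,"ay":0,"az":-0.44},{"tx":0,"ty":0,"tz":-0.003,"ax":0,"ay":0,"az":-0.55},{"tx":0,"ty":0,"tz":-0.004,"ax":0,"ay":0,"az":-0.66},{"tx":0,"ty":0,"tz":-0.004,"ax":0,"ay":0,"az":-0.77},{"tx":0,"ty":0,"tz":-0.005,"ax":0,"ay":0,"az":-0.88}]'; python3 rel.py; python3 -c "
from bench import env
print(env.observe()['q'])"
```

```text
clock: 23.02
tool_pos: [0.5135, -0.0102, 0.2501]
orientation: [3.14, -0.0, 1.702]
wrist_force: [4.2, 1.0, -7.6]
opening: 0.953
grasp_force: 12.0
ring tool (0.4, 0.0, 45.4) 17459 q7 -0.44108314950888283 F [ 4.2  1.  -7.6] [ 0.5135 -0.0102  0.2501]
1 2063 [[-0.0233, 0.0301, 0.1654], [0.0284, 0.0558, 0.1847]]
-1 2115 [[-0.0267, -0.0557, 0.1656], [0.0257, -0.0301, 0.1845]]
dot 286 [0.5411 0.01   0.0827] turn mod 360: -144.0
clock: 24.08
tool_pos: [0.514, -0.0097, 0.2508]
orientation: [3.139, 0.003, 3.082]
wrist_force: [6.2, 4.6, -9.2]
opening: 0.951
grasp_force: 12.0
ring tool (0.5, 0.0, 45.5) 17393 q7 0.736909328458906 F [ 6.2  4.6 -9.2] [ 0.514  -0.0097  0.2508]
1 1960 [[-0.0228, 0.0301, 0.1657], [0.028, 0.0553, 0.1844]]
-1 2189 [[-0.0268, -0.0561, 0.1658], [0.026, -0.0301, 0.1845]]
dot 278 [0.4994 0.0211 0.0832] turn mod 360: -64.0
[ 0.75449755  0.77067217 -1.05942697  1.99561453  0.86966584  0.915606
  0.74198724]
```

```bash
python3 -m creep '[{"tx":0,"ty":0,"tz":0,"ax":0,"ay":0,"az":-0.11},{"tx":0,"ty":0,"tz":-0.001,"ax":0,"ay":0,"az":-0.22},{"tx":0,"ty":0,"tz":-0.002,"ax":0,"ay":0,"az":-0.33},{"tx":0,"ty":0,"tz":-0.002,"ax":0,"ay":0,"az":-0.44},{"tx":0,"ty":0,"tz":-0.003,"ax":0,"ay":0,"az":-0.55},{"tx":0,"ty":0,"tz":-0.003,"ax":0,"ay":0,"az":-0.66},{"tx":0,"ty":0,"tz":-0.004,"ax":0,"ay":0,"az":-0.72},{"tx":0,"ty":0,"tz":-0.004,"ax":0,"ay":0,"az":-0.72}]'; python3 rel.py
python3 -m creep '[{"tx":0,"ty":0,"tz":0,"ax":0,"ay":0,"az":0},{"tx":0,"ty":0,"tz":0,"ax":0,"ay":0,"az":0},{"tx":0,"ty":0,"tz":-0.1,"ax":0,"ay":0,"az":0},{"tx":0,"ty":0,"tz":-0.3,"ax":0,"ay":0,"az":0},{"tx":0,"ty":0,"tz":-0.5,"ax":0,"ay":0,"az":0},{"tx":0,"ty":0,"tz":-0.6,"ax":0,"ay":0,"az":0},{"tx":0,"ty":0,"tz":-0.6,"ax":0,"ay":0,"az":0}]' 1
python3 rel.py; python3 look.py 2 .082
```

```text
clock: 25.12
tool_pos: [0.5137, -0.0091, 0.2513]
orientation: [-3.141, 0.004, -2.074]
wrist_force: [3.7, 4.6, -7.5]
opening: 0.948
grasp_force: 12.0
ring tool (1.0, -0.0, 45.4) 17417 q7 1.7421471105390873 F [ 3.7  4.6 -7.5] [ 0.5137 -0.0091  0.2513]
1 1999 [[-0.0223, 0.0301, 0.1656], [0.028, 0.0557, 0.185]]
-1 2157 [[-0.0262, -0.056, 0.1655], [0.0263, -0.0301, 0.1847]]
dot 237 [ 0.4793 -0.0094  0.0838] turn mod 360: -0.0
clock: 26.05
tool_pos: [0.5132, -0.0101, 0.3423]
orientation: [-3.14, 0.0, -2.073]
wrist_force: [-0.8, -0.2, -0.4]
opening: 1.002
grasp_force: 0.0
ring tool (0.3, 0.6, 44.2) 7722 q7 1.8321950580908797 F [-0.8 -0.2 -0.4] [ 0.5132 -0.0101  0.3423]
1 699 [[-0.0086, 0.0456, 0.1652], [0.0113, 0.0588, 0.1857]]
-1 675 [[-0.0084, -0.0587, 0.1652], [0.0113, -0.0454, 0.1858]]
dot 98 [ 0.479  -0.0101  0.0827] turn mod 360: 1.0
q7 1.832 tcp [ 0.5129 -0.0103  0.3413] [-3.1412e+00 -6.0000e-04 -2.0734e+00] F [-0.3  0.5 -0.1] t 26.1
wrist ring 7581 (513.3, -9.9, 44.0) 0.0821
wrist  dot 92 [ 0.4796 -0.0102  0.0832] ang from start deg 2.0
wrist  blue [513.4 -29.2] [118.2 211. ] 1.9 ymin -0.1334
top  blue [520.3 -27.7] [ 85.5 214.7] 6.04 ymin -0.1305
scene ring 389 (515.0, -8.1, 44.9) 0.0818
scene  blue [516.9 -28.4] [ 98.8 214.5] 5.83 ymin -0.1313
```

Ring is at two turns: the dot is back at its start angle and the top has risen 6 mm. Now I'll close the fingers and go behind the fence tail.

```bash
python3 -m creep '[{"tx":0.2,"ty":-0.12,"tz":0,"ax":0,"ay":0,"az":-0.1},{"tx":0.4,"ty":-0.24,"tz":0,"ax":0,"ay":0,"az":-0.2},{"tx":0.6,"ty":-0.36,"tz":0,"ax":0,"ay":0,"az":-0.3},{"tx":0.855,"ty":-0.51,"tz":0,"ax":0,"ay":0,"az":-0.34},{"tx":0.855,"ty":-0.51,"tz":0,"ax":0,"ay":0,"az":-0.34},{"tx":0.855,"ty":-0.51,"tz":0,"ax":0,"ay":0,"az":-0.34}]' -1 20
python3 - <<'E'
from h import *
s=env.observe(); im,d=env.get_image("wrist"); cv2.imwrite("pics/wrist3.png",im[:,:,::-1]); W=cloud("wrist",im,d)
b=masks(W,im,(.5137,-.0097))[1]; B=W[b]; print(s["tool_pos"],s["orientation"],s["q"])
a=np.radians(1.8); L=(B[:,:2]-[.5137,-.0097])@np.array([[np.cos(a),-np.sin(a)],[np.sin(a),np.cos(a)]])
print("lane extents of blue",np.percentile(L,[.5,99.5],axis=0).round(4),cv2.minAreaRect((B[:,:2]*1000).astype(np.float32)))
E
```

```text
clock: 27.0
tool_pos: [0.5181, -0.1587, 0.3408]
orientation: [3.141, 0.001, -1.539]
wrist_force: [0.0, 0.9, -0.5]
opening: 0.366
grasp_force: 0.0
[ 0.51811017 -0.15871236  0.34075889] [ 3.14068044e+00  1.15729559e-03 -1.53870783e+00] [ 1.18387053  0.9724812  -1.47224439  1.87037395  1.01047004  1.32457554
  2.58898584]
lane extents of blue [[-0.0577 -0.1234]
 [ 0.0529  0.0847]] ((514.5445556640625, -28.64276123046875), (117.1969985961914, 210.6967315673828), 1.489192247390747)
```

View pics/wrist3.png

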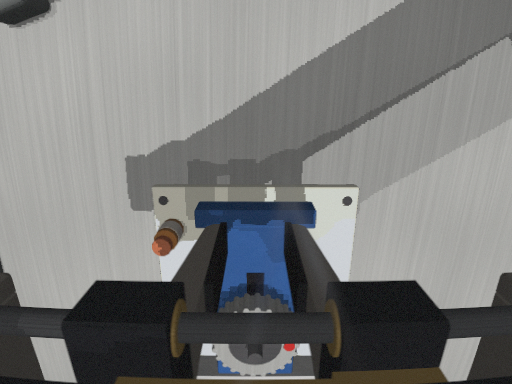

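The picture shows the blue tail flange at columns 196–315, rows 203–225, with vial_c at (168,238) clear of the push path. Joint 3 is close to its limit, so I'll turn the tool half a turn before descending.

```bash
python3 -m creep '[{"tx":0,"ty":0,"tz":0,"ax":0,"ay":0,"az":0.11},{"tx":0,"ty":0,"tz":0,"ax":0,"ay":0,"az":0.22},{"tx":0,"ty":0,"tz":0,"ax":0,"ay":0,"az":0.33},{"tx":0,"ty":0,"tz":0,"ax":0,"ay":0,"az":0.44},{"tx":0,"ty":0,"tz":0,"ax":0,"ay":0,"az":0.55},{"tx":0,"ty":0,"tz":0,"ax":0,"ay":0,"az":0.66},{"tx":0,"ty":0,"tz":0,"ax":0,"ay":0,"az":0.77},{"tx":0,"ty":0,"tz":0,"ax":0,"ay":0,"az":0.88}]'
python3 -m creep '[{"tx":0,"ty":0,"tz":0,"ax":0,"ay":0,"az":0.11},{"tx":0,"ty":0,"tz":0,"ax":0,"ay":0,"az":0.22},{"tx":0,"ty":0,"tz":0,"ax":0,"ay":0,"az":0.33},{"tx":0,"ty":0,"tz":0,"ax":0,"ay":0,"az":0.44},{"tx":0,"ty":0,"tz":0,"ax":0,"ay":0,"az":0.55},{"tx":0,"ty":0,"tz":0,"ax":0,"ay":0,"az":0.66},{"tx":0,"ty":0,"tz":0,"ax":0,"ay":0,"az":0.77},{"tx":0,"ty":0,"tz":0,"ax":0,"ay":0,"az":0.88}]'
python3 -m creep '[{"tx":0,"ty":0,"tz":0,"ax":0,"ay":0,"az":0.11},{"tx":0,"ty":0,"tz":0,"ax":0,"ay":0,"az":0.22},{"tx":0,"ty":0,"tz":0,"ax":0,"ay":0,"az":0.22},{"tx":0,"ty":0,"tz":0,"ax":0,"ay":0,"az":0.22}]'
python3 -c "
from bench import env
print(env.observe()['q'])"
```

```text
clock: 28.05
tool_pos: [0.5183, -0.1575, 0.3414]
orientation: [-3.141, -0.0, -2.924]
wrist_force: [0.9, 0.3, -0.4]
opening: 0.008
grasp_force: 0.0
clock: 29.05
tool_pos: [0.5182, -0.1574, 0.3414]
orientation: [-3.141, 0.0, 1.977]
wrist_force: [0.0, 0.9, -0.2]
opening: 0.003
grasp_force: 0.0
clock: 29.55
tool_pos: [0.5184, -0.1582, 0.3414]
orientation: [-3.141, 0.0, 1.639]
wrist_force: [-0.2, -0.2, 0.2]
opening: 0.0
grasp_force: 0.0
[ 0.91026145  0.53189044 -0.87135128  1.88297882  0.49455302  0.95779269
 -0.12017141]
```

```bash
python3 -m creep '[{"tx":-0.02,"ty":0,"tz":0.25,"ax":0,"ay":0,"az":0.02},{"tx":-0.02,"ty":0,"tz":0.5,"ax":0,"ay":0,"az":0.02},{"tx":-0.02,"ty":0,"tz":0.7,"ax":0,"ay":0,"az":0.023},{"tx":-0.02,"ty":0,"tz":0.8,"ax":0,"ay":0,"az":0.023},{"tx":-0.02,"ty":0,"tz":0.86,"ax":0,"ay":0,"az":0.023},{"tx":-0.02,"ty":0,"tz":0.86,"ax":0,"ay":0,"az":0.023},{"tx":-0.02,"ty":0,"tz":0.86,"ax":0,"ay":0,"az":0.023}]'
```

```text
clock: 30.42
tool_pos: [0.519, -0.1623, 0.2133]
orientation: [3.14, 0.001, 1.598]
wrist_force: [-0.1, 0.5, 0.4]
opening: 0.005
grasp_force: 0.0
```

```bash
python3 -m creep '[{"tx":0.06,"ty":0,"tz":0,"ax":0,"ay":0,"az":0},{"tx":0.1,"ty":0,"tz":0,"ax":0,"ay":0,"az":0},{"tx":0.13,"ty":0,"tz":0,"ax":0,"ay":0,"az":0},{"tx":0.16,"ty":0,"tz":0,"ax":0,"ay":0,"az":0},{"tx":0.19,"ty":0,"tz":0,"ax":0,"ay":0,"az":0},{"tx":0.22,"ty":0,"tz":0,"ax":0,"ay":0,"az":0},{"tx":0.25,"ty":0,"tz":0,"ax":0,"ay":0,"az":0},{"tx":0.28,"ty":0,"tz":0,"ax":0,"ay":0,"az":0}]'
python3 -m creep '[{"tx":0.01,"ty":0,"tz":0,"ax":0,"ay":0,"az":0},{"tx":0.02,"ty":0,"tz":0,"ax":0,"ay":0,"az":0},{"tx":0.02,"ty":0,"tz":0,"ax":0,"ay":0,"az":0}]'
```

```text
clock: 31.42
tool_pos: [0.5175, -0.12, 0.2124]
orientation: [3.141, 0.0, 1.598]
wrist_force: [0.8, -2.0, 1.8]
opening: 0.005
grasp_force: 1.1
clock: 31.8
tool_pos: [0.5174, -0.1171, 0.2123]
orientation: [3.142, -0.0, 1.598]
wrist_force: [0.5, -0.8, 1.6]
opening: 0.007
grasp_force: 0.5
```

Contact shows about 2 N, as expected. Creep on to the stops.

```bash
python3 -m creep '[{"tx":0.007,"ty":0,"tz":0,"ax":0,"ay":0,"az":0},{"tx":0.014,"ty":0,"tz":0,"ax":0,"ay":0,"az":0},{"tx":0.02,"ty":0,"tz":0,"ax":0,"ay":0,"az":0}]'
python3 -m creep '[{"tx":0.005,"ty":0,"tz":0,"ax":0,"ay":0,"az":0},{"tx":0.01,"ty":0,"tz":0,"ax":0,"ay":0,"az":0}]'
```

```text
clock: 32.17
tool_pos: [0.5173, -0.1143, 0.2123]
orientation: [-3.142, 0.0, 1.598]
wrist_force: [0.4, -2.6, 0.1]
opening: 0.005
grasp_force: 1.0
clock: 32.42
tool_pos: [0.5173, -0.1137, 0.2123]
orientation: [-3.141, 0.002, 1.597]
wrist_force: [2.0, -6.0, -0.4]
opening: 0.002
grasp_force: 3.1
```

```bash
python3 -m creep '[{"tx":0.005,"ty":0,"tz":0,"ax":0,"ay":0,"az":0},{"tx":0.01,"ty":0,"tz":0,"ax":0,"ay":0,"az":0},{"tx":0.01,"ty":0,"tz":0,"ax":0,"ay":0,"az":0}]'
```

```text
clock: 32.8
tool_pos: [0.5173, -0.1134, 0.2124]
orientation: [-3.141, 0.003, 1.596]
wrist_force: [1.9, -7.7, -0.0]
opening: 0.004
grasp_force: 4.1
```

```bash
python3 -m creep '[{"tx":-0.1,"ty":0,"tz":0,"ax":0,"ay":0,"az":0},{"tx":-0.25,"ty":0,"tz":0,"ax":0,"ay":0,"az":0},{"tx":-0.4,"ty":0,"tz":-0.1,"ax":0,"ay":0,"az":0},{"tx":-0.6,"ty":0,"tz":-0.4,"ax":0,"ay":0,"az":0},{"tx":-0.8,"ty":0,"tz":-0.8,"ax":0,"ay":0,"az":0},{"tx":-0.9,"ty":0,"tz":-1,"ax":0,"ay":0,"az":0},{"tx":-0.9,"ty":0,"tz":-1,"ax":0,"ay":0,"az":0}]'
python3 - <<'E'
from h import *
o=[.5137,-.0097]; a=np.radians(1.8); M=np.array([[np.cos(a),-np.sin(a)],[np.sin(a),np.cos(a)]])
for c in ("wrist","top","scene"):
    im,d=env.get_image(c); cv2.imwrite(f"pics/{c}4.png",im[:,:,::-1]); W=cloud(c,im,d); g,b,r=masks(W,im,o)
    B=(W[b][:,:2]-o)@M
    if len(B): print(c,"blue lane",np.percentile(B,[.5,99.5],axis=0).round(4).tolist())
    if r.sum(): print(" dot",W[r].mean(0).round(4))
    print(c,"vials",[np.round((np.array(v["at"][:2])-o)@M,3).tolist() for v in env.recognise("vial_a",c)])
im=cv2.imread("pics/scene4.png"); cv2.imwrite("pics/scene4c.png",cv2.resize(im[140:270,160:320],None,fx=4,fy=4,interpolation=2))
E
```

```text
clock: 33.67
tool_pos: [0.5212, -0.2477, 0.3646]
orientation: [3.138, 0.001, 1.595]
wrist_force: [-0.6, 0.6, -1.6]
opening: 0.003
grasp_force: 0.0
wrist blue lane [[-0.0605, -0.0931], [0.0565, -0.0717]]
wrist vials [[0.083, -0.092]]
top blue lane [[-0.0564, -0.0924], [0.0529, 0.1156]]
 dot [ 0.4788 -0.008   0.0806]
top vials [[-0.001, 0.054], [-0.078, 0.14], [0.09, -0.089]]
scene blue lane [[-0.0552, -0.0924], [0.0577, 0.116]]
 dot [ 0.4807 -0.0077  0.0834]
scene vials [[0.029, 0.005]]
```

View pics/scene4c.png

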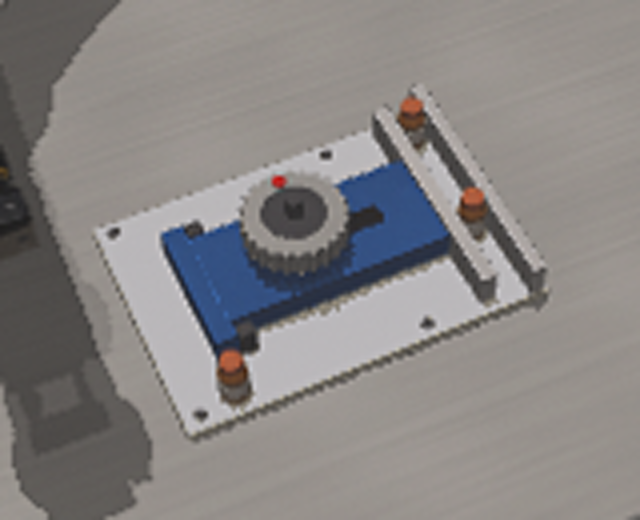

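The crop shows the blue flange against both dark stop posts at (193,230) and (245,335), about 31 mm of measured travel. All three vials are upright and the dot is on the -x side at (279,181).

```bash
python3 -c "
from bench import env
print(env.finish_job())"
```

```text
the job is handed in; nothing more can be done
None
```

I loosened the ring two full turns (dot within about 2° of its start, ring risen 6 mm), then pushed the fence onto its stops; all three vials still stand, and I handed the job in with the arm clear at about 34 s, though no verdict came back. I turned the ring by gripping its rim lightly (12 N) between both fingertips and twisting, rather than rolling one fingertip round it.

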